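# Load-test a coil spring on the lever tester and sort it

## Robot

A 7-joint arm with a two-finger parallel gripper is mounted at the origin on a cart in front of the work surface, level with it; the furniture and walls round the work are solid. World frame = base frame: x ahead of the robot, y to its left, z up, the work surface at z = 0. Lengths are in mm, angles in rad, forces in N, time in s.
With the tool pointing down it reaches from about 350 to 775 mm from the base axis. Payload 3.1 kg.
Tool frame: the origin (TCP) lies at the very end of the fingers, on their centre line; the grasp point (between the pads) lies 19 mm behind it; z points along the fingers, y is the line along which they close (so a half turn about z gives the same grasp; the last joint's range is limited). The gripper opens to 85 mm and grips with 20 to 120 N. Pads are 22 mm wide; open, the fingers measure 114 mm over their backs; the gripper's body (76 mm by 85 mm) begins 54 mm behind the grasp point. The pads swing forward as they close: fully open they stand 13 mm farther back than shut.
Start: joints at [-1.326, 0.311, 0.014, 1.512, -0.004, 1.319, -0.027], TCP at [155.559, 527.559, 231.304] pointing down, gripper open.
Joint ranges: [-2.7, 2.7], [-0.3, 1.91], [-1.27, 1.3], [0.12, 2.57], [-1.44, 4.58], [0.2, 2.03], [-3.05, 3.05]. Speed limits (rad/s): [2.79, 2.79, 3.14, 3.14, 3.14, 3.14, 3.14].

## Interface

Orientations are given as a unit quaternion [w, x, y, z].
In Python, from plant import robot gives the robot as it stands. The module is installed in compiled form; this text tells all that it offers.
- The arm moves only by the shell command python3 -m inch 'ROWS' [FORCE]. ROWS is JSON, a list of rows, each a list of 3 entries, a list of its own where there are three numbers: the turn, a rotation vector about the tool's x, y, z scaled (see below), then the shift along the tool's x, y, z scaled (see below), then the opening, from 0 (shut) to 1 (fully open). In form: [[[wx, wy, wz], [tx, ty, tz], grip], ...]. A call has 1 to 5 rows; each row is the pose to reach, as a shift and turn from the pose commanded when the call began, along the tool's axes at that moment; what a row does not reach only later rows make up. The controller multiplies each number of a shift by 10 cm and each number of a turn by pi/2 rad. A row lasts 1/12 s, in which the tool goes at most 41.7 mm and 7.16 degrees, less where a joint would pass 70% of its speed; a pose out of reach is approached as far as the arm can. A call with a number of a shift or a turn outside -1 to 1 is refused whole. A call with a gripper value outside its range is refused whole. The fingers move at their own pace and stop on an object; FORCE is the grip in N (left out, the last holds). Time passes only in rows, so rows that repeat a pose let the fingers close. It gives the time, the measured TCP pose, the force, the opening and the grip force at its end, in the units of the state.
- robot.read_state(): the state, without advancing time (a new reading comes with each control period).
- robot.capture(name): name is "scene" or "top"; returns (picture, depth): 384x512x3 uint8, red, green, blue; 384x512 float32, mm along the optical axis (not along the pixel's ray), 0 where there is no reading.
- robot.camera_params(name): a dict with "vertical_fov" (degrees; the focal length in pixels is half the picture's height over the tangent of half this angle, whatever the lens; pixels are square), "cx", "cy" (the principal point, pixels), "extrinsics" (4x4, takes a point from world to camera coordinates). Camera axes: x right, y down, z forward; pixel columns grow to the right and rows downward; lengths in mm; the calibration is good to about 2 mm. A picture is of the moment at which its call begins. camera_params takes no time and is no camera call.
- robot.job_done(): hands the job in; it is judged then, once.
The state is a dict: "time_s": time; "joint_pos": joint angles; "joint_vel": joint speeds; "joint_efforts": joint torques, N m; "position": TCP position; "eef_rot": TCP orientation; "wrist_force": force on the tool from outside, world axes, zero at the start; "wrist_torque": the same for the moment, N m; "width": finger opening in mm; "grasp_force": force on a finger pad.
Only numpy, scipy, OpenCV 4.12 (cv2) and the standard library are available. Lean on these libraries where they do the work, as an engineer would, in place of code of your own. Each camera call takes 0.05 s, during which the arm holds its last target. There are 200 camera calls.

## Task

Load-test one of the two springs that stand on the bench (either one; leave the other standing): stand it gently on the tester's plate, over the centring boss, bring the lever down until it just rests on the height stop (feel for it, do not lean on the stop) and hold it there for a second. Ease the lever back until it stands open and see where the load pointer has stayed. If the pointer reached the limit mark the spring is good, so stand it upright in the empty front compartment of the grey tray; if it stayed short of the mark the spring is tired, so stand it upright in the round steel dish.

Things in the scene. Friction and masses are not known exactly. Their poses are not given: they have to be found in the camera images.
- spring_a: one of two steel coil springs that look alike, 22 mm outside, 17.6 mm inside, 60 mm long when free, standing upright on the bench at the start. Origin at the centre of its lower end, z along its axis to the upper end. Grip it sideways in its lower 34 mm. One spring is tired, far softer than the other; which one cannot be seen (about 6 to 8 N against 15 to 21 N at the working height).
- spring_b: the other spring, same size and look as spring_a; which of the two stands where differs from run to run
- tester: bench spring tester, fixed: grey base 200 x 100 x 32 mm, at its rear a column (x 69 to 105 mm, 110 mm high) with a yoke lever, at its right a load scale (y -63 to -140 mm, 95 mm high). Origin on the bench under the plate's centre; x from its front to the column at its rear (away from the robot at yaw 0), y left, z up. Lever's hinge line along y at x = 85, z = 110 mm.
- plate_top (a point): centre of the top of the tester's round steel load plate (50 mm across), 50 mm above the bench when unloaded, right above the tester's origin; axes as the tester's. A centring boss, 13 mm across and 8 mm high with a tapered top, stands at its centre: the spring goes over it. The plate sinks 1 mm for each 3 N and so drives the pointer.
- lever (a joint): angle of the yoke lever, rad: 0 standing open (7 degrees back past upright; its weight keeps it there), growing as it comes forward and down, 1.693 when level. Arms at y = +-38 mm, 12 mm deep; a swivelling foot, 34 mm across, 85 mm from the hinge line presses the spring, its underside 20 mm below the arms' centre line. It meets a free spring near 1.45; the height stop is met at 1.66 to 1.73.
- handle (a point): middle of the lever's handle bar, a rubber-covered round bar 15 mm across along the tester's y, 70 mm free between the arms, 150 mm from the hinge line: at the start 259 mm above the bench and 103 mm behind the plate's centre, when level 110 mm above the bench and 65 mm in front of it. The point turns with the lever.
- stop: round-headed steel height stop, 15 mm across, on a post 40 mm in front (-x) and 38 mm left (+y) of the plate's centre; the lever's left arm comes down on it 125 mm from the hinge line. Origin 104 mm under its top. Its setting differs from run to run (top 100 to 108 mm above the bench) and stays. 1 to 5 N is a good rest on it, more than 10 N strains it.
- stop_top (a point): the top of the height stop's head, where the underside of the lever's left arm meets it
- pointer (a joint): angle of the tester's load pointer (dark steel, 56 mm long, on the white scale plate at the tester's right), rad: 0 with its tip level, growing as the tip climbs. The sinking plate tips it up and friction keeps it at the highest load reached: sin(angle) = newtons / 36. The limit mark is at 0.340 (12 N).
- pointer_tip (a point): tip of the load pointer, 56 mm from its pivot; points out to the tester's right (-y) when level
- limit_mark (a point): middle of the limit mark, a bold black radial bar 30 mm long on the white scale plate, 56 mm from the pointer's pivot; the fine marks beside it are one newton apart
- tray: grey plastic parts tray, fixed to the bench, 130 mm (x) by 110 mm (y), 26 mm high, with a wall across its middle; two other springs lie in the rear half (+x). Origin at the centre of its underside.
- tray_free (a point): centre of the floor of the tray's empty front compartment (60 mm in x by 103 mm in y, floor 3.5 mm above the bench, walls up to 26 mm). Axes as the tray's.
- dish: round shallow steel dish, fixed to the bench, 74 mm across, 14 mm high with a flat floor 4 mm above the bench that is 36 mm across, the walls sloping up around it; a few small screws are in it. Origin at the centre of its underside.
Things that resemble listed ones, but are neither listed nor needed, are in the scene too. There is more than one size of the dish; the job needs the middle-sized.

How it is judged:
By the outcome, as a careful person would: the job done as asked, in the order asked, and still so for the second after the job is handed in, with the robot touching nothing.
It also fails if it takes over 72 s, if anything falls off the work surface, if the arm or the gripper's body presses on something with over 40 N, if the wrist force passes 120 N, or if a joint passes its speed limit or range.

## Working session

There is one attempt and no reset: what is moved stays moved. The work goes in short steps, Python scripts to look and compute and a shell command to move; the robot and the scene stay as the last step left them, time stands still between calls to the robot, and variables do not carry over. Pictures are saved under pics/ and viewed, at most 10 in all, crops included, and the job is handed in when it is done.

```bash
mkdir -p pics
cat > h.py <<'E'
import numpy as np, cv2
from plant import robot
def snap(n,tag):
    im,d=robot.capture(n); np.savez(f'pics/{tag}.npz',im=im,d=d); cv2.imwrite(f'pics/{tag}.png',im[:,:,::-1]); return im,d
def cam(n):
    p=robot.camera_params(n); f=192/np.tan(np.radians(p['vertical_fov'])/2); return f,p['cx'],p['cy'],np.array(p['extrinsics'])
def cloud(n,d):
    f,cx,cy,E=cam(n); v,u=np.mgrid[:384,:512]; P=np.stack([(u-cx)*d/f,(v-cy)*d/f,d],-1); return (P-E[:3,3])@E[:3,:3]
def ray(n,u,v,z):
    f,cx,cy,E=cam(n); R=E[:3,:3]; c=-R.T@E[:3,3]; r=R.T@np.array([(u-cx)/f,(v-cy)/f,1]); return c+r*(z-c[2])/r[2]
def proj(n,X):
    f,cx,cy,E=cam(n); q=E[:3,:3]@np.array(X)+E[:3,3]; return q[0]/q[2]*f+cx,q[1]/q[2]*f+cy
E
python3 - <<'E'
from h import *
for n in('scene','top'):
    im,d=snap(n,n+'0'); f,cx,cy,X=cam(n); print(n,f,cx,cy,(-X[:3,:3].T@X[:3,3]).round(),X[:3,:3].round(2).tolist(),(d==0).mean())
a=[cv2.imread(f'pics/{n}0.png') for n in('scene','top')]
for n,i in zip(('scene','top'),a): cv2.imwrite(f'pics/{n}0b.png',cv2.resize(i,(800,600),interpolation=cv2.INTER_CUBIC))
s=robot.read_state(); print(s)
E
```

```text
scene 491.86620614769856 254.3556902253969 188.86796261840863 [-206. -459. 1218.] [[0.57, -0.82, 0.0], [-0.62, -0.44, -0.65], [0.54, 0.37, -0.76]] 0.004150390625
top 399.32459055249103 255.85521453994693 188.37906214356744 [ 271.   63. 1433.] [[-0.0, -1.0, -0.01], [-0.98, 0.0, -0.22], [0.22, 0.0, -0.98]] 0.0040740966796875
{'time_s': 0.1, 'joint_pos': array([-1.32572881,  0.31164623,  0.01401943,  1.51290675, -0.00436334,
        1.31918361, -0.02718384]), 'joint_vel': array([-0.00029199, -0.0021838 ,  0.00109064, -0.0017462 , -0.00018983,
        0.00067067,  0.00039986]), 'joint_efforts': array([ 9.34758573e-04, -3.80848181e+01,  1.46816382e-01, -2.31243896e+01,
        1.24685079e-02,  8.07150558e-03, -2.32571176e-05]), 'position': array([155.39771707, 526.91133306, 230.3254181 ]), 'eef_rot': array([-8.52152012e-05,  1.42854963e-01,  9.89743069e-01, -1.05365255e-03]), 'wrist_force': array([-0.10288788, -0.9870905 , -0.09794451]), 'wrist_torque': array([ 0.01512211,  0.05769479, -0.04156361]), 'grasp_force': 0.0, 'width': 85.52789086302906}
```

View pics/scene0b.png

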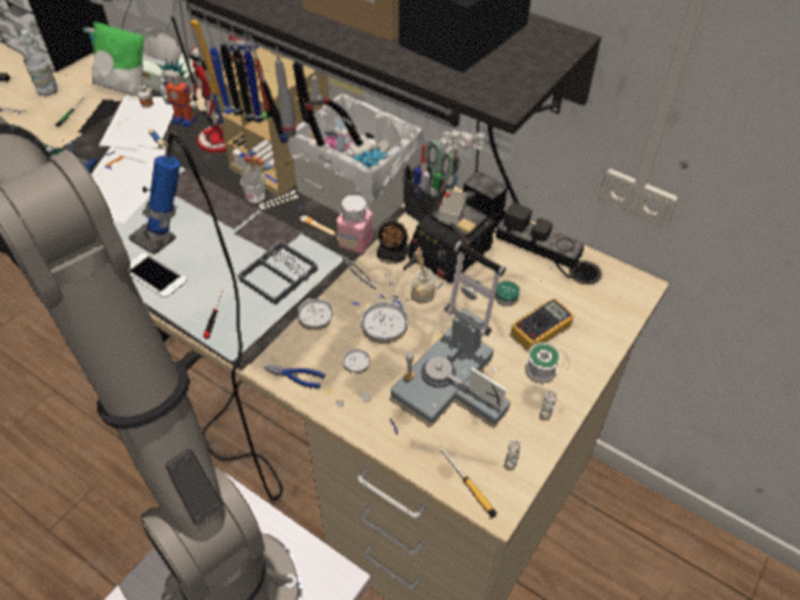

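View pics/top0b.png

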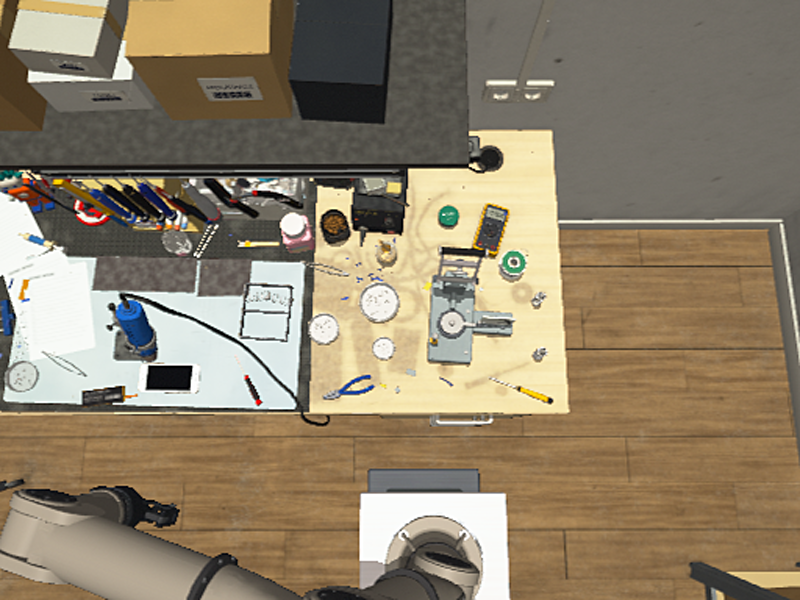

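The scene view shows the tester at about (450,380), the springs at (548,405) and (512,455), and the dishes at (384,322) large, (315,313) middle and (356,360) small. In the top view the tray is at (266,312). Next I turn these into positions using depth.

Run:
```python
from h import *
k=1/1.5625
C={}
for n in('scene','top'): C[n]=cloud(n,np.load(f'pics/{n}0.npz')['d'])
def P(n,u,v): return C[n][int(v*k),int(u*k)].round()
print('springs',[ray('top',u*k,v*k,60).round() for u,v in((538,297),(540,352))])
print('dishes',[P('top',u,v) for u,v in((379,302),(323,328),(383,348))],'tray',P('top',266,312),'plate',P('top',452,323))
A=np.vstack([C['top'].reshape(-1,3),C['scene'].reshape(-1,3)])
lab=np.r_[np.zeros(384*512),np.ones(384*512)]
for nm,(u,v) in dict(s1=(538,297),s2=(540,352)).items():
    c=ray('top',u*k,v*k,60)
    for L in(0,1):
        m=(lab==L)&(np.hypot(*(A[:,:2]-c[:2]).T)<35)&(A[:,2]>15)&(A[:,2]<75)
        B=A[m]; print(nm,L,m.sum(),B.min(0).round(),B.max(0).round(),np.median(B,0).round())
        t=B[B[:,2]>50]; print('  top',len(t),t.mean(0).round(1) if len(t) else '')
# tester base
for L in(0,1):
    m=(lab==L)&(abs(A[:,2]-32)<4)&(A[:,1]<-20)&(A[:,1]>-260)&(A[:,0]>330)&(A[:,0]<650)
    B=A[m][:,:2].astype(np.float32); r=cv2.minAreaRect(B); print('base',L,m.sum(),r)
    m=(lab==L)&(abs(A[:,2]-50)<3)&(A[:,1]<-20)&(A[:,1]>-200)&(A[:,0]>400)&(A[:,0]<560)
    print('plate',m.sum(),A[m].mean(0).round(1),cv2.minEnclosingCircle(A[m][:,:2].astype(np.float32)))
    m=(lab==L)&(A[:,2]>9)&(A[:,2]<18)
    for nm,(u,v) in dict(L=(379,302),M=(323,328),S=(383,348)).items():
        c=P('top',u,v); mm=m&(np.hypot(*(A[:,:2]-c[:2]).T)<62); print(nm,mm.sum(),[np.round(x,1) for x in cv2.minEnclosingCircle(A[mm][:,:2].astype(np.float32))],c)
    c=P('top',266,312); m=(lab==L)&(A[:,2]>20)&(A[:,2]<30)&(np.hypot(*(A[:,:2]-c[:2]).T)<120); print('tray',m.sum(),cv2.minAreaRect(A[m][:,:2].astype(np.float32)))
im=cv2.imread('pics/scene0.png')[195:325,230:370]; im2=cv2.imread('pics/top0.png')[160:250,150:370]
a=cv2.resize(im,None,fx=4.2,fy=4.2,interpolation=cv2.INTER_CUBIC); cv2.imwrite('pics/c1.png',a)
cv2.imwrite('pics/c2.png',cv2.resize(im2,None,fx=3.6,fy=3.6,interpolation=cv2.INTER_CUBIC))
```

```text
springs [array([ 574., -242.,   60.]), array([ 450., -240.,   60.])]
dishes [array([575., 120.,  15.]), array([517., 250.,   8.]), array([470., 109.,   1.])] tray [551. 379.  23.] plate [519. -46.  56.]
s1 0 45 [ 567. -255.   16.] [ 588. -236.   64.] [ 575. -247.   45.]
  top 19 [ 576.6 -245.8   57.7]
s1 1 71 [ 564. -258.   16.] [ 591. -237.   67.] [ 574. -246.   44.]
  top 30 [ 576.8 -247.7   57.7]
s2 0 43 [ 442. -253.   18.] [ 462. -232.   64.] [ 451. -243.   48.]
  top 18 [ 453.  -242.3   57.5]
s2 1 76 [ 441. -255.   15.] [ 463. -233.   64.] [ 449. -244.   47.]
  top 31 [ 452.4 -243.8   57.9]
base 0 732 ((539.248046875, -137.39840698242188), (209.48301696777344, 234.23422241210938), 0.9272657036781311)
plate 115 [519.3 -55.9  50.4] ((516.2451171875, -88.79325866699219), 67.07823181152344)
L 197 [array([581.9, 121.9]), np.float64(53.0)] [575. 120.  15.]
M 99 [array([523.5, 259.1]), np.float64(50.1)] [517. 250.   8.]
S 31 [array([481.6, 128.6]), np.float64(50.7)] [470. 109.   1.]
tray 221 ((536.4193115234375, 382.0164794921875), (113.66311645507812, 161.75491333007812), 86.3908462524414)
base 1 1011 ((538.0934448242188, -136.41702270507812), (207.9691162109375, 247.4817657470703), 4.914642333984375)
plate 206 [518.8 -63.   49.9] ((515.92431640625, -101.0713882446289), 77.98260498046875)
L 187 [array([580.9, 118.2]), np.float64(52.6)] [575. 120.  15.]
M 95 [array([519.2, 262.4]), np.float64(52.3)] [517. 250.   8.]
S 30 [array([486.4, 111.1]), np.float64(43.9)] [470. 109.   1.]
tray 307 ((535.5316772460938, 381.0843505859375), (115.34259033203125, 168.3796844482422), 86.96794891357422)
```

View pics/c1.png

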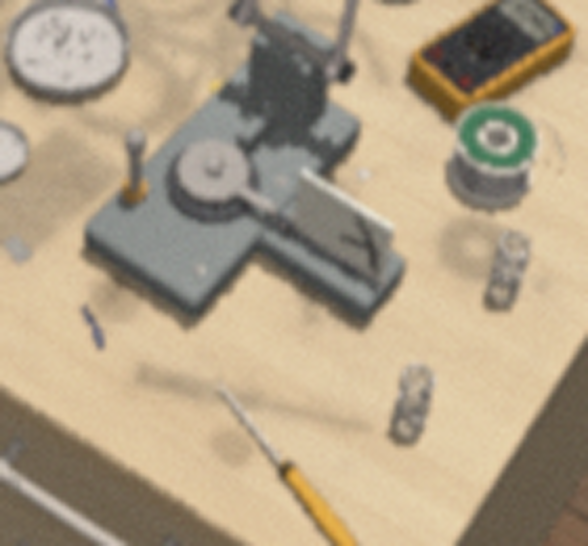

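View pics/c2.png

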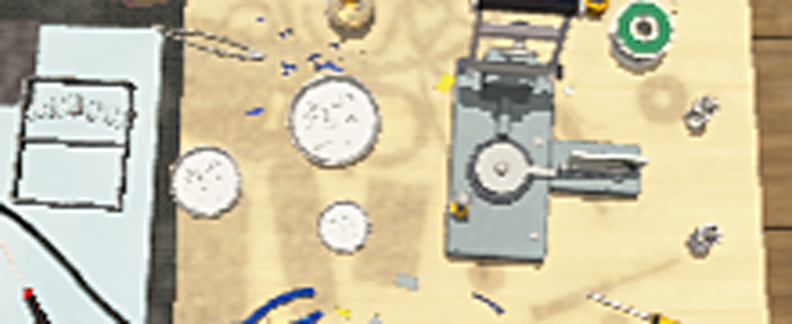

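The scene crop shows the plate and boss at (213,170), the stop at (136,140), the pointer plate at (345,225), and the springs at (506,270) and (410,405). The top crop shows the middle dish at (206,181), the plate at (501,168), and the tray with its front compartment at about (72,174).

```bash
python3 - <<'E'
from h import *
t=lambda u,v,z: ray('top',150+u/3.6,160+v/3.6,z).round(1)
s=lambda u,v,z: ray('scene',230+u/4.2,195+v/4.2,z).round(1)
print('boss',t(501,168,58),s(213,169,58),'plate',t(501,167,50),s(211,173,50))
print('base front corners',t(446,258,32),t(543,263,32),s(88,236,32),s(193,303,32))
print('base left rear',t(459,65,32))
print('stop',s(136,138,104),t(459,207,104))
print('scale top ends',s(305,172,95),s(391,236,95))
print('dish',t(206,181,14),ray('scene',315/1.5625,312/1.5625,14).round(1))
print('tray wall',t(27,137,26),t(128,145,26),'front',t(15,203,26),t(122,211,26),'rear',t(37,77,26),t(135,82,26))
print('spring2 top',s(415,374,60),'bot',s(402,437,0),'s1',s(515,239,60),s(497,303,0))
E
python3 -m inch '[[[0,0,0],[0,0,-0.4],0.6],[[0,0,0],[0,0,-0.4],0.6]]' 30
```

```text
boss [516.  -46.6  58. ] [512.9 -50.   58. ] plate [518.4 -47.3  50. ] [514.2 -47.9  50. ]
base front corners [431.7   6.7  32. ] [426.7 -87.7  32. ] [433.   -1.4  32. ] [429.8 -89.4  32. ]
base left rear [625.8  -8.6  32. ]
stop [476.1 -10.5 104. ] [471.   -3.1 104. ]
scale top ends [ 523.  -114.4   95. ] [ 511.7 -186.3   95. ]
dish [511.3 245.1  14. ] [511.6 245.9  14. ]
tray wall [554.2 423.7  26. ] [545.8 322.3  26. ] front [487.6 432.   26. ] [479.5 325.8  26. ] rear [615.9 416.9  26. ] [610.5 317.7  26. ]
spring2 top [ 452.  -242.2   60. ] bot [ 440.5 -247.    -0. ] s1 [ 579.5 -246.7   60. ] [ 566.6 -249.9    0. ]
time_s: 0.27
position: [156.0, 529.3, 275.6]
eef_rot: [0.0, 0.143, 0.99, 0.004]
wrist_force: [0.9, 2.6, 2.7]
width: 64.1
grasp_force: 0.0
```

```bash
cat >> h.py <<'E'
from scipy.spatial.transform import Rotation as Ro
def to(x,y,z,yaw=None):
    s=robot.read_state(); q=s['eef_rot']; R=Ro.from_quat([q[1],q[2],q[3],q[0]]).as_matrix(); p=s['position']
    print('p',p.round(1),'t',round(s['time_s'],2),'F',s['wrist_force'].round(1),'w',round(s['width'],1),'ytool yaw',np.degrees(np.arctan2(R[1,1],R[0,1])).round(1),'tilt',R[:,2].round(3))
    print('shift units',(R.T@(np.array([x,y,z])-p)/100).round(3))
E
python3 -m inch '[[[0,0,0.4],[-0.86,0.25,-0.4],0.5],[[0,0,0.4],[-0.86,0.25,-0.4],0.5],[[0,0,0.4],[-0.86,0.25,-0.4],0.5],[[0,0,0.4],[-0.86,0.25,-0.4],0.5],[[0,0,0.4],[-0.86,0.25,-0.4],0.5]]' | tail -6
python3 -m inch '[[[0,0,0.4],[-0.88,0.33,0],0.5],[[0,0,0.4],[-0.88,0.33,0],0.5],[[0,0,0.4],[-0.88,0.33,0],0.5],[[0,0,0.4],[-0.88,0.33,0],0.5],[[0,0,0.4],[-0.88,0.33,0],0.5]]'
python3 -m inch '[[[0,0,0.06],[-1,0.8,0],0.5],[[0,0,0.06],[-1,0.8,0],0.5],[[0,0,0.06],[-1,0.8,0],0.5],[[0,0,0.06],[-1,0.8,0],0.5]]'
python3 -c "from h import *; to(452,-243,200)"
```

```text
time_s: 0.68
position: [247.6, 527.2, 311.9]
eef_rot: [0.0, 0.445, 0.896, 0.001]
wrist_force: [-1.2, -0.5, -1.1]
width: 42.7
grasp_force: 0.0
time_s: 1.1
position: [327.1, 476.8, 311.4]
eef_rot: [0.0, 0.699, 0.716, 0.001]
wrist_force: [-0.5, -0.1, 0.3]
width: 42.8
grasp_force: 0.0
time_s: 1.43
position: [416.5, 371.0, 312.1]
eef_rot: [0.004, 0.734, 0.68, 0.001]
wrist_force: [0.7, -1.1, 0.6]
width: 42.5
grasp_force: 0.0
p [416.5 371.  312.1] t 1.43 F [ 0.7 -1.1  0.6] w 42.5 ytool yaw -4.4 tilt [ 0.007 -0.006 -1.   ]
shift units [-6.089  0.814  1.158]
```

```bash
python3 -m inch '[[[0,0,0],[-1,0.4,0],0.5],[[0,0,0],[-1,0.4,0],0.5],[[0,0,0],[-1,0.4,0],0.5]]'|sed -n 2p
python3 -m inch '[[[0,0,0],[-1,0.4,0],0.5],[[0,0,0],[-1,0.4,0],0.5],[[0,0,0],[-1,0.4,0],0.5]]'|sed -n 2p
python3 -m inch '[[[0,0,0],[-1,0.1,0],0.5],[[0,0,0],[-1,0.1,0],0.5],[[0,0,0],[-1,0.1,0],0.5]]'|sed -n 2p
python3 -m inch '[[[0,0,0],[-1,0,0],0.5],[[0,0,0],[-1,0,0],0.5],[[0,0,0],[-1,0,0],0.5]]'|sed -n 2p
python3 -m inch '[[[0,0,0],[-1,0,0],0.5],[[0,0,0],[-1,0,0],0.5],[[0,0,0],[-1,0,0],0.5]]'|sed -n 2p
python3 -m inch '[[[0,0,0],[-1,-0.1,0.9],0.5],[[0,0,0],[-1,-0.1,0.9],0.5],[[0,0,0],[-1,-0.1,0.9],0.5],[[0,0,0],[-1,-0.1,0.9],0.5],[[0,0,0],[-1,-0.1,0.9],0.5]]'|sed -n 2p
python3 - <<'E'
from h import *
to(452,-243,130)
im,d=snap('scene','s1'); C=cloud('scene',d)
u,v=map(int,proj('scene',[452,-243,60])); print(u,v)
cv2.imwrite('pics/s1c.png',cv2.resize(cv2.imread('pics/s1.png')[v-90:v+45,u-80:u+60],None,fx=4.2,fy=4.2,interpolation=cv2.INTER_CUBIC))
E
```

```text
position: [444.5, 273.3, 311.7]
position: [477.9, 170.5, 311.9]
position: [480.7, 68.1, 312.0]
position: [473.5, -31.5, 312.0]
position: [466.8, -131.1, 312.0]
position: [449.5, -225.5, 219.3]
p [ 449.5 -225.5  219.3] t 3.1 F [-0.3  0.3  0.8] w 42.6 ytool yaw -3.8 tilt [-0.005 -0.    -1.   ]
shift units [-0.172  0.041  0.893]
329 284
```

View pics/s1c.png

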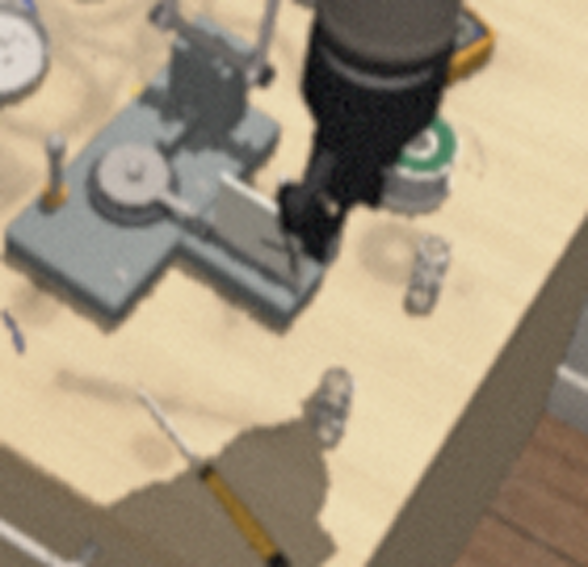

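The gripper hangs above and behind the near spring (330,405 in the crop), and nothing is in the way of the descent.

```bash
python3 -m inch '[[[0,0,0],[-0.17,0.04,0.9],0.5],[[0,0,0],[-0.17,0.04,0.9],0.5],[[0,0,0],[-0.17,0.04,0.9],0.5],[[0,0,0],[-0.17,0.04,0.9],0.5]]'|sed -n 2p
python3 -m inch '[[[0,0,0],[0,0,0.4],0.5],[[0,0,0],[0,0,0.6],0.5],[[0,0,0],[0,0,0.6],0.5],[[0,0,0],[0,0,0.6],0.5]]'|sed -n 2,4p
python3 - <<'E'
from h import *
to(452,-243,7)
im,d=snap('scene','s2'); snap('top','t2')
u,v=map(int,proj('scene',[452,-243,60])); print(u,v)
cv2.imwrite('pics/s2c.png',cv2.resize(cv2.imread('pics/s2.png')[v-50:v+50,u-50:u+50],None,fx=5,fy=5,interpolation=cv2.INTER_CUBIC))
E
```

```text
position: [454.8, -237.7, 129.7]
position: [457.1, -239.6, 73.2]
eef_rot: [0.001, 0.727, 0.686, 0.001]
wrist_force: [0.5, 0.5, 0.8]
p [ 457.1 -239.6   73.2] t 3.82 F [0.5 0.5 0.8] w 42.6 ytool yaw -3.3 tilt [ 0.002 -0.    -1.   ]
shift units [-0.037 -0.051  0.661]
329 284
```

View pics/s2c.png

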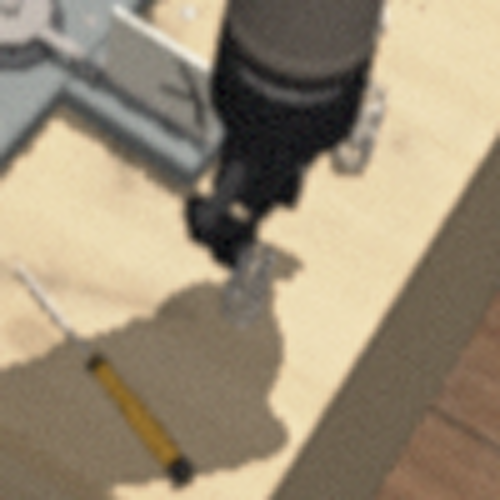

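The fingers straddle the top of the spring (250,265). I'll correct the position, go down and grip.

```bash
python3 -m inch '[[[0,0,0],[-0.03,-0.04,0],0.5],[[0,0,0],[-0.03,-0.04,0.3],0.5],[[0,0,0],[-0.03,-0.04,0.66],0.5],[[0,0,0],[-0.03,-0.04,0.66],0.5],[[0,0,0],[-0.03,-0.04,0.66],0.5]]'
python3 -m inch '[[[0,0,0],[0,0,0],0.1],[[0,0,0],[0,0,0],0.1],[[0,0,0],[0,0,0],0.1],[[0,0,0],[0,0,0],0.1],[[0,0,0],[0,0,0],0.1]]' 25
```

```text
time_s: 4.33
position: [450.1, -242.8, 5.3]
eef_rot: [-0.001, 0.728, 0.685, -0.0]
wrist_force: [0.2, 0.2, 1.0]
width: 42.9
grasp_force: 0.0
time_s: 4.75
position: [452.9, -244.4, 7.7]
eef_rot: [0.002, 0.728, 0.685, 0.001]
wrist_force: [-0.9, 0.0, 7.5]
width: 21.0
grasp_force: 24.8
```

```bash
python3 -m inch '[[[0,0,0],[0,0,-0.2],0.1],[[0,0,0],[0,0,-0.5],0.1],[[0,0,0],[0,0,-0.9],0.1],[[0,0,0],[0,0,-0.9],0.1]]' | sed -n 2,5p
python3 -m inch '[[[0,0,0],[0,0,-0.3],0.1],[[0,0,0],[0,0,-0.6],0.1],[[0,0,0],[0,0,-0.6],0.1],[[0,0,0],[0,0,-0.6],0.1]]'
python3 -c "from h import *; to(515,-48,150)"
```

```text
position: [455.7, -246.6, 102.7]
eef_rot: [0.007, 0.728, 0.685, 0.003]
wrist_force: [1.3, -1.4, -0.6]
width: 21.3
time_s: 5.42
position: [452.4, -243.9, 157.5]
eef_rot: [0.002, 0.728, 0.686, 0.001]
wrist_force: [0.9, 0.4, -2.1]
width: 21.5
grasp_force: 25.1
p [ 452.4 -243.9  157.5] t 5.42 F [ 0.9  0.4 -2.1] w 21.5 ytool yaw -3.4 tilt [ 0.005 -0.002 -1.   ]
shift units [1.993 0.506 0.075]
```

```bash
python3 -m inch '[[[0,0,0],[0.4,0.1,0],0.1],[[0,0,0],[0.8,0.2,0],0.1],[[0,0,0],[1,0.25,0],0.1],[[0,0,0],[1,0.25,0],0.1]]' | sed -n 2p
python3 -m inch '[[[0,0,0],[0.4,0.1,0],0.1],[[0,0,0],[0.8,0.2,0],0.1],[[0,0,0],[1,0.25,0],0.1],[[0,0,0],[1,0.25,0],0.1],[[0,0,0],[1,0.25,0],0.1]]' | sed -n 2p
python3 -m inch '[[[0,0,0],[0,0,0.35],0.1],[[0,0,0],[0,0,0.65],0.1],[[0,0,0],[0,0,0.65],0.1],[[0,0,0],[0,0,0.65],0.1],[[0,0,0],[0,0,0.65],0.1]]'
python3 - <<'E'
from h import *
to(515,-48,75)
snap('scene','s3'); snap('top','t3')
u,v=map(int,proj('scene',[515,-48,70])); print(u,v,proj('scene',[515,-48,50]),proj('top',[515,-48,50]))
a=cv2.resize(cv2.imread('pics/s3.png')[v-35:v+35,u-45:u+45],None,fx=8,fy=8,interpolation=cv2.INTER_CUBIC)
cv2.imwrite('pics/s3c.png',a)
E
```

```text
position: [483.2, -136.4, 153.3]
position: [512.2, -44.9, 153.8]
time_s: 6.58
position: [513.4, -48.2, 91.4]
eef_rot: [0.001, 0.729, 0.685, 0.0]
wrist_force: [0.8, -0.3, -1.2]
width: 20.7
grasp_force: 25.1
p [513.4 -48.2  91.4] t 6.58 F [ 0.8 -0.3 -1.2] w 20.7 ytool yaw -3.6 tilt [ 0.001 -0.001 -1.   ]
shift units [0.003 0.015 0.164]
280 231 (np.float64(280.4048497545635), np.float64(236.02616722399085)) (np.float64(289.39623363029864), np.float64(207.3560036464304))
```

View pics/s3c.png

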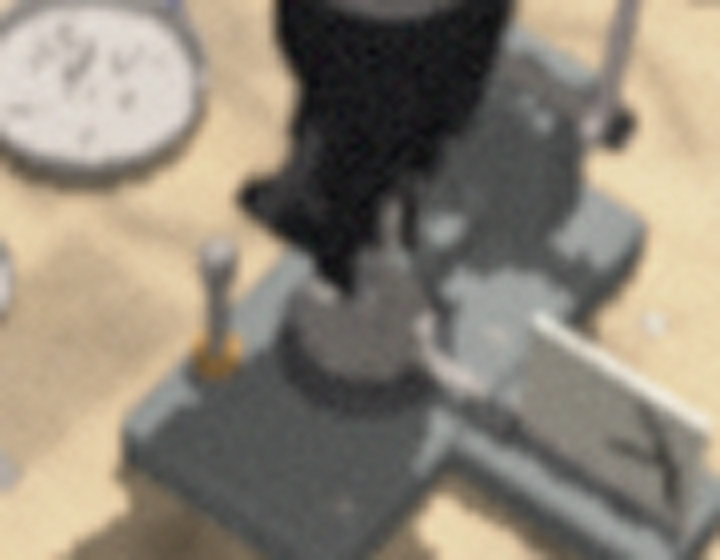

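Run:
```python
from h import *
for n in('scene','top'):
    z=np.load(f'pics/{n}0.npz'); im=z['im']; C=cloud(n,z['d'])
    m=(np.hypot(C[...,0]-515,C[...,1]+48)<32)&(C[...,2]>44)&(C[...,2]<62)
    P=C[m]; print(n,'cloud',m.sum(),P.mean(0).round(1),((P.min(0)+P.max(0))/2).round(1))
    u,v=proj(n,[515,-48,50]); g=cv2.GaussianBlur(cv2.resize(cv2.cvtColor(im,cv2.COLOR_RGB2GRAY)[int(v)-20:int(v)+20,int(u)-20:int(u)+20],None,fx=8,fy=8,interpolation=cv2.INTER_CUBIC),(9,9),0)
    t,b=cv2.threshold(g,0,255,cv2.THRESH_OTSU)
    for dt in(-10,0,10):
        b=(g>t+dt).astype(np.uint8); b=cv2.morphologyEx(b,cv2.MORPH_OPEN,np.ones((33,33),np.uint8))
        for c in cv2.findContours(b,0,1)[0]:
            if 8000<cv2.contourArea(c)<60000:
                e=cv2.fitEllipse(cv2.convexHull(c)); uu=(e[0][0]+.5)/8-.5+int(u)-20; vv=(e[0][1]+.5)/8-.5+int(v)-20
                print(dt,np.round(e[1],0),np.round(e[0]),ray(n,uu,vv,50).round(1))
# second spring check of depth bias: spring_far rays etc
```

```text
scene cloud 214 [517.  -48.1  50.3] [515.4 -49.4  52.7]
-10 [115. 150.] [289. 177.] [535.5 -87.4  50. ]
0 [111. 143.] [291. 177.] [535.9 -87.7  50. ]
0 [291. 449.] [102. 175.] [497.5 -31.6  50. ]
10 [159. 255.] [109. 274.] [463.2 -57.3  50. ]
10 [235. 287.] [110. 100.] [527.2 -15.4  50. ]
top cloud 171 [517.9 -46.6  51.2] [517.4 -50.2  53. ]
-10 [112. 117.] [163. 157.] [519.4 -46.6  50. ]
-10 [156. 189.] [273.  74.] [556.3 -96.   50. ]
-10 [319. 511.] [ 99. 193.] [503.  -18.1  50. ]
0 [173. 306.] [195. 286.] [462.2 -59.4  50. ]
0 [110. 116.] [163. 156.] [519.5 -46.5  50. ]
0 [ 57. 534.] [ 23. 111.] [539.7  14.7  50. ]
10 [154. 248.] [158. 285.] [462.7 -43.2  50. ]
10 [109. 114.] [163. 156.] [519.5 -46.5  50. ]
10 [ 56. 521.] [ 22. 114.] [538.4  15.1  50. ]
```

```bash
python3 -m inch '[[[0,0,0],[0.01,0.03,0.1],0.1],[[0,0,0],[0.01,0.03,0.18],0.1],[[0,0,0],[0.01,0.03,0.18],0.1],[[0,0,0],[0.01,0.03,0.18],0.1],[[0,0,0],[0.01,0.03,0.18],0.1]]'|sed -n 2,4p
python3 -m inch '[[[0,0,0],[0,0,0.02],0.1],[[0,0,0],[0,0,0.04],0.1],[[0,0,0],[0,0,0.06],0.1],[[0,0,0],[0,0,0.06],0.1],[[0,0,0],[0,0,0.06],0.1]]'|sed -n 2,4p
python3 -c "from h import *; to(516.5,-47.5,57)"
```

```text
position: [515.9, -45.6, 72.2]
eef_rot: [-0.0, 0.728, 0.686, -0.0]
wrist_force: [-0.2, -0.1, -0.5]
position: [515.9, -45.6, 66.1]
eef_rot: [-0.0, 0.728, 0.686, -0.0]
wrist_force: [1.2, 0.3, -0.3]
p [515.9 -45.6  66.1] t 7.52 F [ 1.2  0.3 -0.3] w 21.1 ytool yaw -3.4 tilt [-0. -0. -1.]
shift units [-0.019  0.008  0.091]
```

Before the boss, shift −2 mm in y and +0.5 mm in x, then go down in small steps while watching the force.

```bash
python3 -m inch '[[[0,0,0],[-0.02,0.01,0],0.1],[[0,0,0],[-0.02,0.01,0.01],0.1],[[0,0,0],[-0.02,0.01,0.02],0.1],[[0,0,0],[-0.02,0.01,0.02],0.1]]'|sed -n '2p;4p'
python3 -m inch '[[[0,0,0],[0,0,0.01],0.1],[[0,0,0],[0,0,0.02],0.1],[[0,0,0],[0,0,0.02],0.1]]'|sed -n '2p;4p'
python3 -m inch '[[[0,0,0],[0,0,0.01],0.1],[[0,0,0],[0,0,0.02],0.1],[[0,0,0],[0,0,0.02],0.1]]'|sed -n '2p;4p'
```

```text
position: [516.8, -47.7, 64.1]
wrist_force: [-0.1, -0.5, -1.2]
position: [517.2, -47.4, 62.2]
wrist_force: [0.1, -0.0, -2.1]
position: [517.4, -47.4, 60.3]
wrist_force: [1.7, 1.2, -0.5]
```

```bash
python3 -m inch '[[[0,0,0],[0,0,0.01],0.1],[[0,0,0],[0,0,0.01],0.1],[[0,0,0],[0,0,0.01],0.1]]'|sed -n '2p;4p'
python3 -m inch '[[[0,0,0],[0,0,0.01],0.1],[[0,0,0],[0,0,0.01],0.1],[[0,0,0],[0,0,0.01],0.1]]'|sed -n '2p;4p'
```

```text
position: [517.4, -47.5, 59.5]
wrist_force: [1.8, 1.1, -1.4]
position: [517.4, -47.5, 58.5]
wrist_force: [3.2, 1.5, -0.6]
```

```bash
python3 -m inch '[[[0,0,0],[0,0,0.01],0.1],[[0,0,0],[0,0,0.01],0.1],[[0,0,0],[0,0,0.01],0.1]]'|sed -n '2p;4p'
```

```text
position: [517.4, -47.5, 57.5]
wrist_force: [2.8, 1.5, -0.5]
```

```bash
python3 -m inch '[[[0,0,0],[0.005,0.01,0],0.1],[[0,0,0],[0.005,0.01,0.005],0.1],[[0,0,0],[0.005,0.01,0.005],0.1]]'|sed -n '2p;4p'
python3 -m inch '[[[0,0,0],[0,0,0.005],0.1],[[0,0,0],[0,0,0.005],0.1],[[0,0,0],[0,0,0.005],0.1]]'|sed -n '2p;4p'
```

```text
position: [517.5, -47.5, 56.8]
wrist_force: [0.6, 0.3, 1.8]
position: [517.6, -47.4, 56.4]
wrist_force: [0.1, 1.0, 2.2]
```

```bash
python3 -m inch '[[[0,0,0],[0,0,0],0.2],[[0,0,0],[0,0,0],0.3],[[0,0,0],[0,0,0],0.4],[[0,0,0],[0,0,0],0.5],[[0,0,0],[0,0,0],0.5]]'|sed -n '2p;4,5p'
python3 -m inch '[[[0,0,0],[0,0,-0.15],0.5],[[0,0,0],[0,0,-0.4],0.5],[[0,0,0],[0,0,-0.7],0.5],[[0,0,0],[0,0,-1],0.5],[[0,0,0],[0,0,-1],0.5]]'|sed -n '2p;4,5p'
python3 - <<'E'
from h import *
im,d=snap('scene','s4'); im2,d2=snap('top','t4')
C=cloud('scene',d); D=cloud('top',d2)
for X in(C,D):
    P=X.reshape(-1,3); m=(np.hypot(P[:,0]-516,P[:,1]+48)<30)&(P[:,2]>65)&(P[:,2]<116); P=P[m]; 
    if len(P): print(len(P),P.min(0).round(),P.max(0).round(),P.mean(0).round(1),P[P[:,2]>100].mean(0).round(1),P[P[:,2]<85].mean(0).round(1))
# handle: points in top cloud around expected
for n in('scene','top'):
    X=cloud(n,np.load(f'pics/{n}0.npz')['d']).reshape(-1,3)
    m=(abs(X[:,0]-620)<50)&(abs(X[:,1]+55)<33)&(X[:,2]>240)&(X[:,2]<280); print('handle',n,m.sum(),X[m].mean(0).round(1),X[m].min(0).round(),X[m].max(0).round())
cv2.imwrite('pics/s4c.png',cv2.resize(cv2.imread('pics/s4.png')[150:290,230:390],None,fx=4.5,fy=4.2,interpolation=cv2.INTER_CUBIC))
to(619,-55,330)
E
```

```text
position: [517.5, -47.4, 55.9]
wrist_force: [0.8, 0.4, 0.2]
width: 43.1
position: [522.1, -48.4, 162.0]
wrist_force: [0.0, -1.0, 0.5]
width: 42.6
66 [505. -58.  65.] [529. -36. 112.] [515.9 -47.6  91.3] [517.2 -47.6 106.5] [515.4 -48.1  74.8]
handle scene 124 [618.9 -55.  263.6] [611. -88. 256.] [631. -23. 272.]
handle top 106 [620.1 -55.6 265.7] [612. -88. 251.] [630. -23. 273.]
p [518.8 -47.4 157.4] t 10.53 F [-0.4  0.1 -0.9] w 42.9 ytool yaw -3.4 tilt [ 0.003  0.    -1.   ]
shift units [-0.015  1.01  -1.723]
```

View pics/s4c.png

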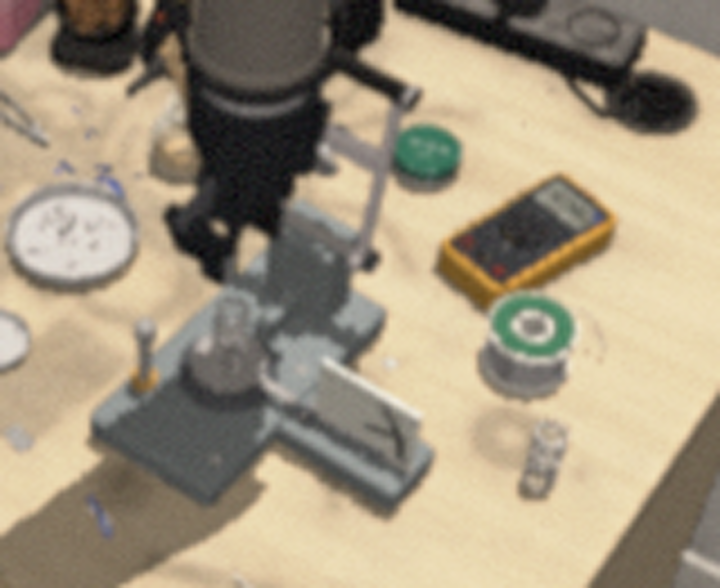

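The spring stands upright on the plate (235,330 in the crop) with the lever still open. Next I go to the handle bar from above.

```bash
python3 -m inch '[[[0,0,0],[0,0,-0.95],0.55],[[0,0,0],[0,0,-0.95],0.55],[[0,0,0],[0,0,-0.95],0.55],[[0,0,0],[0,0,-0.95],0.55]]'|sed -n '2p'
python3 -m inch '[[[0,0,0],[0,0,-0.8],0.55],[[0,0,0],[0,0,-0.8],0.55],[[0,0,0],[0,0,-0.8],0.55],[[0,0,0],[0,0,-0.8],0.55]]'|sed -n '2p'
python3 -m inch '[[[0,0,0],[-0.02,1,0],0.55],[[0,0,0],[-0.02,1,0],0.55],[[0,0,0],[-0.02,1,0],0.55],[[0,0,0],[-0.02,1,0],0.55],[[0,0,0],[-0.02,1,0],0.55]]'
python3 -c "from h import *; to(620,-55.5,241)"
```

```text
position: [519.7, -47.7, 253.8]
position: [518.4, -47.4, 331.1]
time_s: 11.62
position: [617.0, -55.3, 327.0]
eef_rot: [-0.002, 0.728, 0.685, -0.003]
wrist_force: [-1.1, 0.7, 0.4]
width: 47.2
grasp_force: 0.0
p [617.  -55.3 327. ] t 11.62 F [-1.1  0.7  0.4] w 47.2 ytool yaw -3.5 tilt [-0.007 -0.    -1.   ]
shift units [0.    0.037 0.86 ]
```

```bash
python3 -m inch '[[[0,0,0],[0,0.03,0.3],0.55],[[0,0,0],[0,0.03,0.6],0.55],[[0,0,0],[0,0.03,0.86],0.55],[[0,0,0],[0,0.03,0.86],0.55],[[0,0,0],[0,0.03,0.86],0.55]]'
python3 -m inch '[[[0,0,0],[0,0,0],0.4],[[0,0,0],[0,0,0],0.3],[[0,0,0],[0,0,0],0.1],[[0,0,0],[0,0,0],0.1],[[0,0,0],[0,0,0],0.1]]' 20
```

```text
time_s: 12.03
position: [618.5, -54.6, 243.9]
eef_rot: [-0.002, 0.728, 0.685, -0.001]
wrist_force: [0.8, 0.9, 0.9]
width: 46.9
grasp_force: 0.0
time_s: 12.45
position: [622.0, -55.9, 247.7]
eef_rot: [0.002, 0.728, 0.685, 0.002]
wrist_force: [1.7, -0.4, 6.3]
width: 14.4
grasp_force: 21.0
```

```bash
python3 -m inch '[[[0,0,0],[0,-0.13,-0.01],0.1],[[0,0,0],[0,-0.26,-0.01],0.1],[[0,0,0],[0,-0.39,0.005],0.1],[[0,0,0],[0,-0.39,0.005],0.1]]'
python3 -c "from h import *; to(620,-55.5,241)"
```

```text
time_s: 12.78
position: [580.2, -52.9, 245.6]
eef_rot: [-0.001, 0.728, 0.685, 0.0]
wrist_force: [-0.7, 0.5, 3.6]
width: 14.1
grasp_force: 21.3
p [580.2 -52.9 245.6] t 12.78 F [-0.7  0.5  3.6] w 14.1 ytool yaw -3.5 tilt [-0.     0.002 -1.   ]
shift units [-0.002  0.399  0.046]
```

```bash
python3 -m inch '[[[0,0,0],[0,-0.13,0.03],0.1],[[0,0,0],[0,-0.255,0.06],0.1],[[0,0,0],[0,-0.38,0.11],0.1],[[0,0,0],[0,-0.495,0.16],0.1],[[0,0,0],[0,-0.495,0.16],0.1]]'|sed -n '2p;4,6p'
python3 -m inch '[[[0,0,0],[0,-0.11,0.07],0.1],[[0,0,0],[0,-0.22,0.14],0.1],[[0,0,0],[0,-0.22,0.14],0.1],[[0,0,0],[0,-0.22,0.14],0.1]]'|sed -n '2p;4,6p'
python3 -c "from h import *; to(620,-55.5,241)"
```

```text
position: [530.3, -49.4, 227.9]
wrist_force: [-2.1, 1.2, 1.1]
width: 14.1
grasp_force: 21.2
position: [510.3, -48.1, 214.4]
wrist_force: [-0.4, 2.0, -1.9]
width: 14.4
grasp_force: 20.9
p [510.3 -48.1 214.4] t 13.53 F [-0.4  2.  -1.9] w 14.4 ytool yaw -3.4 tilt [-0.001  0.001 -1.   ]
shift units [-0.009  1.099 -0.267]
```

```bash
python3 -m inch '[[[0,0,0],[0,-0.1,0.085],0.1],[[0,0,0],[0,-0.19,0.18],0.1],[[0,0,0],[0,-0.275,0.28],0.1],[[0,0,0],[0,-0.35,0.39],0.1],[[0,0,0],[0,-0.35,0.39],0.1]]'|sed -n '2p;4,6p'
python3 -m inch '[[[0,0,0],[0,-0.06,0.11],0.1],[[0,0,0],[0,-0.12,0.23],0.1],[[0,0,0],[0,-0.12,0.23],0.1],[[0,0,0],[0,-0.12,0.23],0.1]]'|sed -n '2p;4,6p'
python3 -c "from h import *; to(620,-55.5,241)"
```

```text
position: [475.6, -45.9, 174.7]
wrist_force: [3.5, 2.9, -3.7]
width: 14.0
grasp_force: 20.7
position: [465.0, -45.3, 153.3]
wrist_force: [3.0, 2.9, -3.7]
width: 14.1
grasp_force: 20.7
p [465.  -45.3 153.3] t 14.28 F [ 3.   2.9 -3.7] w 14.1 ytool yaw -3.4 tilt [ 0.002  0.    -1.   ]
shift units [-0.009  1.555 -0.875]
```

```bash
python3 -m inch '[[[0,0,0],[0.01,-0.01,0.08],0.1],[[0,0,0],[0.01,-0.03,0.15],0.1],[[0,0,0],[0.01,-0.03,0.15],0.1],[[0,0,0],[0.01,-0.03,0.15],0.1]]'|sed -n '2p;4p'
python3 -m inch '[[[0,0,0],[0,-0.01,0.05],0.1],[[0,0,0],[0,-0.01,0.1],0.1],[[0,0,0],[0,-0.01,0.1],0.1],[[0,0,0],[0,-0.01,0.1],0.1]]'|sed -n '2p;4p'
python3 -c "from h import *; to(620,-55.5,241)"
```

```text
position: [460.0, -45.0, 137.4]
wrist_force: [-1.0, 1.7, -1.0]
position: [457.8, -44.8, 127.2]
wrist_force: [-5.3, 1.3, 2.4]
p [457.8 -44.8 127.2] t 14.95 F [-5.3  1.3  2.4] w 14.3 ytool yaw -3.5 tilt [-0.004  0.    -1.   ]
shift units [-0.008  1.622 -1.144]
```

```bash
python3 -m inch '[[[0,0,0],[0,-0.02,0.03],0.1],[[0,0,0],[0,-0.03,0.06],0.1],[[0,0,0],[0,-0.03,0.06],0.1],[[0,0,0],[0,-0.03,0.06],0.1]]'|sed -n '2p;4p'
python3 -m inch '[[[0,0,0],[0,-0.005,0.03],0.1],[[0,0,0],[0,-0.01,0.06],0.1],[[0,0,0],[0,-0.01,0.06],0.1],[[0,0,0],[0,-0.01,0.06],0.1]]'|sed -n '2p;4p'
python3 -m inch '[[[0,0,0],[0,-0.005,0.02],0.1],[[0,0,0],[0,-0.005,0.04],0.1],[[0,0,0],[0,-0.005,0.04],0.1],[[0,0,0],[0,-0.005,0.04],0.1]]'|sed -n '2p;4p'
```

```text
position: [456.9, -44.8, 122.1]
wrist_force: [-1.8, 1.7, 2.8]
position: [456.0, -44.7, 116.0]
wrist_force: [-1.7, 0.8, 3.6]
position: [455.6, -44.7, 112.0]
wrist_force: [-1.0, -0.6, 5.0]
```

```bash
python3 -m inch '[[[0,0,0],[0,-0.005,0.02],0.1],[[0,0,0],[0,-0.005,0.04],0.1],[[0,0,0],[0,-0.005,0.04],0.1],[[0,0,0],[0,-0.005,0.04],0.1]]'|sed -n '2p;4p'
python3 -m inch '[[[0,0,0],[0,0,0.02],0.1],[[0,0,0],[0,0,0.03],0.1],[[0,0,0],[0,0,0.03],0.1]]'|sed -n '2p;4p'
python3 -m inch '[[[0,0,0],[0,0,0.01],0.1],[[0,0,0],[0,0,0.02],0.1],[[0,0,0],[0,0,0.02],0.1]]'|sed -n '2p;4p'
```

```text
position: [455.3, -44.7, 108.2]
wrist_force: [-0.4, -0.2, 5.1]
position: [455.1, -44.6, 105.2]
wrist_force: [-2.8, 0.2, 6.2]
position: [455.0, -44.6, 103.2]
wrist_force: [-1.8, 0.5, 7.1]
```

```bash
for i in 1; do
python3 -m inch '[[[0,0,0],[0,0,0.01],0.1],[[0,0,0],[0,0,0.01],0.1],[[0,0,0],[0,0,0.01],0.1]]'|sed -n '2p;4p'
done
python3 -m inch '[[[0,0,0],[0,0,0.01],0.1],[[0,0,0],[0,0,0.01],0.1],[[0,0,0],[0,0,0.01],0.1]]'|sed -n '2p;4p'
python3 -m inch '[[[0,0,0],[0,0,0.005],0.1],[[0,0,0],[0,0,0.01],0.1],[[0,0,0],[0,0,0.01],0.1]]'|sed -n '2p;4p'
```

```text
position: [454.9, -44.6, 102.3]
wrist_force: [-3.3, -0.3, 7.2]
position: [454.9, -44.6, 101.3]
wrist_force: [-3.0, -0.2, 8.1]
position: [454.9, -44.6, 100.3]
wrist_force: [-2.5, 0.9, 7.2]
```

```bash
python3 -m inch '[[[0,0,0],[0,0,0.005],0.1],[[0,0,0],[0,0,0.005],0.1]]'|sed -n '2p;4p'
python3 -m inch '[[[0,0,0],[0,0,0.005],0.1],[[0,0,0],[0,0,0.005],0.1]]'|sed -n '2p;4p'
python3 -m inch '[[[0,0,0],[0,0,0.005],0.1],[[0,0,0],[0,0,0.005],0.1]]'|sed -n '2p;4p'
python3 -c "from h import *; s=robot.read_state(); print(s['time_s'],s['wrist_force'],s['wrist_torque'],s['width'])"
```

```text
position: [454.9, -44.6, 99.9]
wrist_force: [-2.4, -0.0, 8.1]
position: [454.9, -44.6, 99.4]
wrist_force: [-2.7, 0.7, 8.3]
position: [454.9, -44.6, 98.9]
wrist_force: [-2.4, -0.2, 7.7]
18.0333 [-2.39646285 -0.23176578  7.74444498] [ 0.03503743  0.49260913 -0.10662642] 14.211611631484667
```

```bash
python3 -m inch '[[[0,0,0],[0,0,0.005],0.1],[[0,0,0],[0,0,0.005],0.1]]'|sed -n '2p;4p'
python3 -m inch '[[[0,0,0],[0,0,0.005],0.1],[[0,0,0],[0,0,0.005],0.1]]'|sed -n '2p;4p'
python3 -m inch '[[[0,0,0],[0,0,0.005],0.1],[[0,0,0],[0,0,0.005],0.1]]'|sed -n '2p;4p'
python3 -c "from h import *; s=robot.read_state(); print(s['time_s'],s['wrist_force'],s['wrist_torque'],s['width'])"
```

```text
position: [454.9, -44.6, 98.4]
wrist_force: [-2.8, 0.2, 8.1]
position: [454.8, -44.6, 97.9]
wrist_force: [-3.1, 0.2, 8.1]
position: [454.9, -44.6, 97.4]
wrist_force: [-2.5, 1.6, 9.0]
18.5333 [-2.49993779  1.61541231  8.99676698] [ 0.07577271  0.4503714  -0.0882971 ] 13.800958084677985
```

```bash
python3 -m inch '[[[0,0,0],[0,0,0.005],0.1],[[0,0,0],[0,0,0.005],0.1]]'|sed -n '2p;4p'
python3 -m inch '[[[0,0,0],[0,0,0.005],0.1],[[0,0,0],[0,0,0.005],0.1]]'|sed -n '2p;4p'
python3 -c "from h import *; s=robot.read_state(); print(s['time_s'],s['wrist_force'],s['wrist_torque'],s['width'])"
```

```text
position: [454.8, -44.6, 96.9]
wrist_force: [-3.1, 1.5, 7.8]
position: [454.8, -44.6, 96.4]
wrist_force: [-2.2, 0.5, 8.0]
18.8667 [-2.16412616  0.45735892  7.97713889] [ 0.06618757  0.52689459 -0.10787264] 14.09035752794437
```

```bash
python3 -m inch '[[[0,0,0],[0,0,0.005],0.1],[[0,0,0],[0,0,0.005],0.1]]'|sed -n '2p;4p'
python3 -c "from h import *; s=robot.read_state(); print(s['time_s'],s['wrist_force'],s['wrist_torque'],s['width'])"
```

```text
position: [454.8, -44.6, 95.9]
wrist_force: [-2.2, 0.4, 8.8]
19.0333 [-2.21684319  0.40598101  8.8299204 ] [ 0.10403098  0.48596777 -0.02999396] 13.977784402263387
```

Run:
```python
from h import *
im,d=snap('scene','s5'); im2,d2=snap('top','t5')
c,s=np.cos(np.radians(-4)),np.sin(np.radians(-4)); R=np.array([[c,-s],[s,c]])
for n,dd in(('scene',d),('top',d2)):
    X=cloud(n,dd).reshape(-1,3); L=(X[:,:2]-[516.5,-47.7])@R
    for y0 in(38,-38):
        for xa,xb in((-65,-35),(-35,0),(0,40),(40,70)):
            m=(L[:,0]>xa)&(L[:,0]<xb)&(abs(L[:,1]-y0)<7)&(X[:,2]>85)&(X[:,2]<135)
            print(n,y0,xa,xb,m.sum(),np.percentile(X[m,2],[50,90]).round(1) if m.sum() else '')
cv2.imwrite('pics/s5c.png',cv2.resize(cv2.imread('pics/s5.png')[185:290,230:350],None,fx=6,fy=5.5,interpolation=cv2.INTER_CUBIC))
```

```text
scene 38 -65 -35 4 [117. 118.]
scene 38 -35 0 0 
scene 38 0 40 0 
scene 38 40 70 4 [112.9 115.9]
scene -38 -65 -35 34 [115.5 119.7]
scene -38 -35 0 36 [114.8 118. ]
scene -38 0 40 41 [113.6 117.6]
scene -38 40 70 28 [115.1 117.9]
top 38 -65 -35 19 [115.2 119.4]
top 38 -35 0 26 [116.5 120. ]
top 38 0 40 27 [116.8 119.9]
top 38 40 70 17 [118.1 121.4]
top -38 -65 -35 0 
top -38 -35 0 0 
top -38 0 40 0 
top -38 40 70 6 [117.1 120.6]
```

View pics/s5c.png

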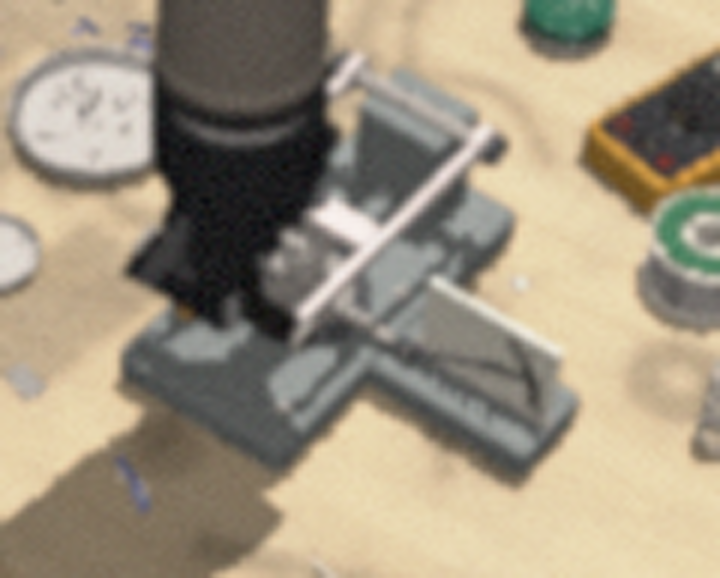

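The lever has followed and is about level (arm running from (300,330) to (490,140) in the crop), with the spring compressed under the foot and no slip. I keep feeling for the stop.

```bash
python3 -m inch '[[[0,0,0],[0,0,0.005],0.1],[[0,0,0],[0,0,0.005],0.1]]'|sed -n '2p;4p'
python3 -m inch '[[[0,0,0],[0,0,0.005],0.1],[[0,0,0],[0,0,0.005],0.1]]'|sed -n '2p;4p'
python3 -c "from h import *; s=robot.read_state(); print(s['time_s'],s['wrist_force'],s['wrist_torque'],s['width'])"
```

```text
position: [454.9, -44.6, 95.5]
wrist_force: [-3.0, 0.2, 8.7]
position: [454.8, -44.6, 94.9]
wrist_force: [-1.6, 0.5, 8.2]
19.4667 [-1.64334611  0.47212604  8.17768383] [ 0.10789597  0.49858103 -0.09611116] 13.640179212807096
```

```bash
python3 -m inch '[[[0,0,0],[0,0,0.005],0.1],[[0,0,0],[0,0,0.005],0.1]]'|sed -n '2p;4p'
python3 -m inch '[[[0,0,0],[0,0,0.003],0.1],[[0,0,0],[0,0,0.003],0.1]]'|sed -n '2p;4p'
python3 -c "from h import *; s=robot.read_state(); print(s['time_s'],s['wrist_force'],s['wrist_torque'],s['width'])"
```

```text
position: [454.9, -44.6, 94.5]
wrist_force: [-4.2, 0.9, 9.1]
position: [454.8, -44.6, 94.2]
wrist_force: [-3.5, 0.2, 9.3]
19.8 [-3.47138973  0.19897945  9.3043268 ] [ 0.02582563  0.53723822 -0.08774975] 14.144793868877644
```

```bash
python3 -m inch '[[[0,0,0],[0,0,0.005],0.1],[[0,0,0],[0,0,0.005],0.1]]'|sed -n '2p;4p'
python3 -m inch '[[[0,0,0],[0,0,0.005],0.1],[[0,0,0],[0,0,0.005],0.1]]'|sed -n '2p;4p'
python3 -c "from h import *; s=robot.read_state(); print(s['time_s'],s['wrist_force'],s['wrist_torque'],s['width'])"
```

```text
position: [454.9, -44.6, 93.7]
wrist_force: [-3.1, 0.2, 9.1]
position: [454.9, -44.6, 93.3]
wrist_force: [-3.1, 0.8, 9.9]
20.1333 [-3.14022992  0.77203443  9.94762013] [ 0.13375364  0.60320409 -0.13803965] 14.017873293975265
```

```bash
python3 -m inch '[[[0,0,0],[0,0,0.005],0.1],[[0,0,0],[0,0,0.005],0.1]]'|sed -n '2p;4p'
python3 -m inch '[[[0,0,0],[0,0,0.003],0.1],[[0,0,0],[0,0,0.003],0.1]]'|sed -n '2p;4p'
python3 -c "from h import *; s=robot.read_state(); print(s['time_s'],s['wrist_force'],s['wrist_torque'],s['width'])"
```

```text
position: [454.9, -44.6, 93.0]
wrist_force: [-4.5, 0.6, 12.2]
position: [454.9, -44.6, 92.9]
wrist_force: [-5.2, 1.3, 14.0]
20.4667 [-5.18569198  1.29703831 14.04152223] [ 0.08066409  0.86033654 -0.05605341] 14.468875562228478
```

The stop is felt: the force rose from 9.5 to 14 N and the tool stopped following. I ease off a touch and hold for over a second.

```bash
python3 -m inch '[[[0,0,0],[0,0,-0.002],0.1],[[0,0,0],[0,0,-0.002],0.1],[[0,0,0],[0,0,-0.002],0.1],[[0,0,0],[0,0,-0.002],0.1],[[0,0,0],[0,0,-0.002],0.1]]'|sed -n '1,2p;4p'
python3 -m inch '[[[0,0,0],[0,0,0],0.1],[[0,0,0],[0,0,0],0.1],[[0,0,0],[0,0,0],0.1],[[0,0,0],[0,0,0],0.1],[[0,0,0],[0,0,0],0.1]]'|sed -n '1,2p;4p'
python3 -m inch '[[[0,0,0],[0,0,0],0.1],[[0,0,0],[0,0,0],0.1],[[0,0,0],[0,0,0],0.1],[[0,0,0],[0,0,0],0.1],[[0,0,0],[0,0,0],0.1]]'|sed -n '1,2p;4p'
```

```text
time_s: 20.88
position: [454.9, -44.6, 93.0]
wrist_force: [-5.4, 0.6, 12.4]
time_s: 21.3
position: [454.9, -44.6, 93.0]
wrist_force: [-4.2, 0.7, 13.0]
time_s: 21.72
position: [454.9, -44.6, 93.0]
wrist_force: [-5.1, 1.4, 12.0]
```

```bash
python3 -m inch '[[[0,0,0],[0,0,-0.03],0.1],[[0,0,0],[0,0.01,-0.1],0.1],[[0,0,0],[0,0.02,-0.2],0.1],[[0,0,0],[0,0.03,-0.33],0.1],[[0,0,0],[0,0.03,-0.33],0.1]]'|sed -n '1,2p;4,5p'
python3 -m inch '[[[0,0,0],[0,0.03,-0.12],0.1],[[0,0,0],[0,0.08,-0.25],0.1],[[0,0,0],[0,0.14,-0.38],0.1],[[0,0,0],[0,0.2,-0.5],0.1],[[0,0,0],[0,0.2,-0.5],0.1]]'|sed -n '1,2p;4,5p'
python3 -m inch '[[[0,0,0],[0,0.075,-0.11],0.1],[[0,0,0],[0,0.16,-0.21],0.1],[[0,0,0],[0,0.25,-0.305],0.1],[[0,0,0],[0,0.35,-0.385],0.1],[[0,0,0],[0,0.35,-0.385],0.1]]'|sed -n '1,2p;4,5p'
```

```text
time_s: 22.13
position: [457.9, -44.8, 126.2]
wrist_force: [-2.5, 0.4, -1.6]
width: 14.1
time_s: 22.55
position: [475.9, -46.1, 175.2]
wrist_force: [-6.6, 0.2, 0.3]
width: 13.6
time_s: 22.97
position: [507.6, -48.4, 214.4]
wrist_force: [-16.5, 2.0, 15.9]
width: 14.1
```

```bash
python3 -m inch '[[[0,0,0],[0,-0.01,-0.015],0.1],[[0,0,0],[0,-0.02,-0.025],0.1],[[0,0,0],[0,-0.02,-0.025],0.1]]'
python3 -c "from h import *; to(500,-48,214)"
```

```text
time_s: 23.22
position: [508.0, -48.4, 214.9]
eef_rot: [-0.002, 0.728, 0.685, -0.002]
wrist_force: [-6.8, -0.8, 3.1]
width: 13.9
grasp_force: 20.9
p [508.  -48.4 214.9] t 23.22 F [-6.8 -0.8  3.1] w 13.9 ytool yaw -3.5 tilt [-0.005 -0.    -1.   ]
shift units [-0.001 -0.08   0.01 ]
```

```bash
python3 -m inch '[[[0,0,0],[0,0.1,-0.085],0.1],[[0,0,0],[0,0.21,-0.15],0.1],[[0,0,0],[0,0.21,-0.15],0.1]]'|sed -n '1,2p;4,5p'
python3 -m inch '[[[0,0,0],[0,0.12,-0.06],0.1],[[0,0,0],[0,0.235,-0.11],0.1],[[0,0,0],[0,0.235,-0.11],0.1]]'|sed -n '1,2p;4,5p'
python3 -c "from h import *; to(500,-48,214)"
```

```text
time_s: 23.47
position: [531.8, -50.0, 231.8]
wrist_force: [-5.9, -0.3, 6.1]
width: 13.9
time_s: 23.72
position: [556.7, -51.6, 242.5]
wrist_force: [-3.4, 0.1, 3.2]
width: 13.8
p [556.7 -51.6 242.5] t 23.72 F [-3.4  0.1  3.2] w 13.8 ytool yaw -3.5 tilt [ 0.003 -0.003 -1.   ]
shift units [ 0.002 -0.569  0.283]
```

```bash
python3 -m inch '[[[0,0,0],[0,0.13,-0.04],0.1],[[0,0,0],[0,0.255,-0.06],0.1],[[0,0,0],[0,0.385,-0.075],0.1],[[0,0,0],[0,0.385,-0.075],0.1]]'|sed -n '1,2p;4,5p'
python3 -m inch '[[[0,0,0],[0,0.1,0],0.1],[[0,0,0],[0,0.18,0.005],0.1],[[0,0,0],[0,0.23,0.005],0.1],[[0,0,0],[0,0.23,0.005],0.1],[[0,0,0],[0,0.23,0.005],0.1]]'|sed -n '1,2p;4,5p'
python3 -c "from h import *; to(500,-48,214)"
```

```text
time_s: 24.05
position: [595.3, -54.1, 249.2]
wrist_force: [0.0, -1.9, 1.7]
width: 14.0
time_s: 24.47
position: [616.0, -55.4, 248.4]
wrist_force: [-1.0, -5.7, -0.8]
width: 13.6
p [616.  -55.4 248.4] t 24.47 F [-1.  -5.7 -0.8] w 13.6 ytool yaw -3.5 tilt [-0.    -0.002 -1.   ]
shift units [ 0.003 -1.162  0.344]
```

```bash
python3 -m inch '[[[0,0,0],[0,0.03,0],0.1],[[0,0,0],[0,0.04,0],0.1],[[0,0,0],[0,0.04,0],0.1]]'|sed -n '1,2p;4,5p'
python3 -m inch '[[[0,0,0],[0,0.015,0],0.1],[[0,0,0],[0,0.015,0],0.1],[[0,0,0],[0,0.015,0],0.1]]'|sed -n '1,2p;4,5p'
```

```text
time_s: 24.72
position: [619.4, -55.6, 248.2]
wrist_force: [-1.0, -4.5, -0.7]
width: 14.1
time_s: 24.97
position: [620.8, -55.7, 248.1]
wrist_force: [-1.6, -5.8, -1.7]
width: 14.2
```

```bash
python3 -m inch '[[[0,0,0],[0,0.01,0],0.2],[[0,0,0],[0,0.01,0],0.3],[[0,0,0],[0,0.01,0],0.4],[[0,0,0],[0,0.01,0],0.55],[[0,0,0],[0,0.01,0],0.55]]'|sed -n '1,2p;4,5p'
python3 -m inch '[[[0,0,0],[0,0,-0.2],0.55],[[0,0,0],[0,0,-0.5],0.55],[[0,0,0],[0,0,-0.85],0.55],[[0,0,0],[0,0,-0.85],0.55]]'|sed -n '1,2p;4,5p'
python3 -m inch '[[[0,0,0],[0.01,-0.4,0],0.5],[[0,0,0],[0.01,-0.8,0],0.5],[[0,0,0],[0.01,-1,0],0.5],[[0,0,0],[0.01,-1,0],0.5],[[0,0,0],[0.01,-1,0],0.5]]'|sed -n '1,2p;4,5p'
python3 - <<'E'
from h import *
im,d=snap('scene','s6'); im2,d2=snap('top','t6')
C=cloud('scene',d); D=cloud('top',d2)
for X in(C,D):
    P=X.reshape(-1,3); m=(np.hypot(P[:,0]-516,P[:,1]+48)<30)&(P[:,2]>65)&(P[:,2]<116); Q=P[m]; 
    if len(Q): print(len(Q),Q.min(0).round(),Q.max(0).round(),Q[Q[:,2]>100].mean(0).round(1),Q[Q[:,2]<85].mean(0).round(1))
    m=(abs(P[:,0]-620)<50)&(abs(P[:,1]+55)<33)&(P[:,2]>240)&(P[:,2]<280); print('handle',m.sum(),P[m].mean(0).round(1))
u,v=map(int,proj('scene',[512,-150,75])); print(u,v)
A=[cv2.resize(cv2.imread(f'pics/{n}.png')[v-24:v+24,u-24:u+24],None,fx=8,fy=8,interpolation=cv2.INTER_CUBIC) for n in('scene0','s6')]
cv2.imwrite('pics/p6.png',np.hstack(A))
to(516.5,-47.7,57)
E
```

```text
time_s: 25.38
position: [623.0, -53.4, 249.0]
wrist_force: [-0.2, -0.2, 0.5]
width: 46.7
time_s: 25.72
position: [625.3, -55.3, 341.5]
wrist_force: [1.0, 0.2, 2.0]
width: 46.7
time_s: 26.13
position: [522.6, -47.0, 334.6]
wrist_force: [1.8, 0.7, 0.0]
width: 42.8
68 [505. -58.  65.] [527. -36. 115.] [515.8 -47.7 107. ] [515.2 -48.4  74.4]
handle 127 [618.8 -55.9 263.5]
handle 19 [623.  -27.7 265. ]
310 248
p [523.8 -46.9 334.2] t 26.23 F [ 0.6 -0.6  0.1] w 42.5 ytool yaw -3.4 tilt [ 0.002  0.    -1.   ]
shift units [-0.013 -0.077  2.772]
```

View pics/p6.png

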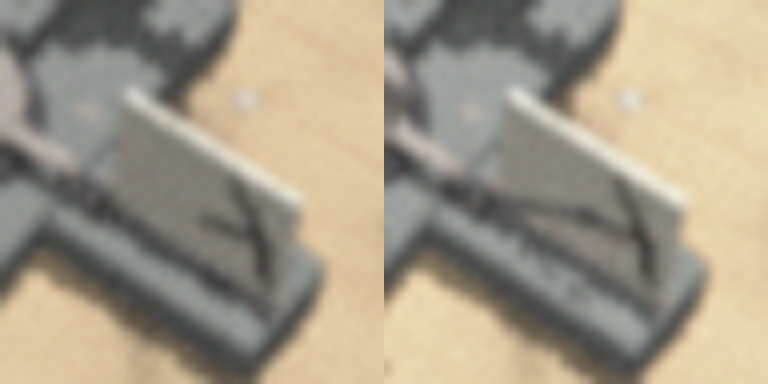

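Run:
```python
from h import *
y=np.radians(-4); ey=np.array([np.sin(y),-np.cos(y),0]); ez=np.array([0,0,1.])
P0=np.array([512,-150,60.]); p=lambda X:np.array(proj('scene',X))*8
jy=p(P0+ey*10)/10-p(P0)/10; jz=p(P0+ez*10)/10-p(P0)/10; print(jy,jz)
mid=np.array([228,229.]); D=lambda a:jy*np.cos(a)+jz*np.sin(a)
piv=mid-56*D(.34); print('pivot',piv.round())
for a in(0,.19,.34,.45,.55): print(a,[(piv+r*D(a)).round().tolist() for r in(20,35,50,56)])
a=cv2.imread('pics/scene0.png',0).astype(float)[224:272,286:334]; b=cv2.imread('pics/s6.png',0).astype(float)[224:272,286:334]
A=cv2.resize(cv2.GaussianBlur(b-a,(0,0),.7),None,fx=2,fy=2,interpolation=cv2.INTER_CUBIC)
# strongest newly dark / newly bright by column (8x coords)
for c in range(24,72,4):
    col=A[36:72,c-1:c+2].mean(1); print(c*4,'dark',(col.argmin()+36)*4,col.min().round(),'bright',(col.argmax()+36)*4,col.max().round())
```

```text
[2.36051583 1.51820187] [ 0.25267729 -1.59642879]
pivot [ 99. 179.]
0 [[146.0, 209.0], [181.0, 232.0], [217.0, 255.0], [231.0, 264.0]]
0.19 [[146.0, 202.0], [181.0, 220.0], [217.0, 238.0], [231.0, 245.0]]
0.34 [[145.0, 197.0], [179.0, 210.0], [214.0, 224.0], [228.0, 229.0]]
0.45 [[143.0, 192.0], [177.0, 202.0], [210.0, 212.0], [224.0, 216.0]]
0.55 [[142.0, 188.0], [174.0, 195.0], [206.0, 202.0], [219.0, 204.0]]
96 dark 196 4.0 bright 144 11.0
112 dark 200 -5.0 bright 164 10.0
128 dark 204 -15.0 bright 236 12.0
144 dark 204 -18.0 bright 240 11.0
160 dark 208 -15.0 bright 252 12.0
176 dark 212 -15.0 bright 264 16.0
192 dark 212 -21.0 bright 272 19.0
208 dark 212 -8.0 bright 280 21.0
224 dark 240 6.0 bright 284 19.0
240 dark 244 6.0 bright 144 13.0
256 dark 240 5.0 bright 148 12.0
272 dark 268 7.0 bright 156 12.0
```

Compared with the start, the pointer has risen from level. Its new dark line runs from (112,200) to (208,212), which is above the bold limit mark (205,218)–(250,240). That is about 0.6 rad (roughly 20 N), so the spring is good and goes in the tray. Next I regrasp it.

```bash
python3 -m inch '[[[0,0,0],[-0.01,-0.07,0.4],0.5],[[0,0,0],[-0.01,-0.07,0.8],0.5],[[0,0,0],[-0.01,-0.07,1],0.5],[[0,0,0],[-0.01,-0.07,1],0.5]]'|sed -n '2p'
python3 -m inch '[[[0,0,0],[0,0,0.4],0.5],[[0,0,0],[0,0,0.8],0.5],[[0,0,0],[0,0,1],0.5],[[0,0,0],[0,0,1],0.5],[[0,0,0],[0,0,1],0.5]]'|sed -n '2p'
python3 -c "from h import *; to(516.5,-47.7,57)"
```

```text
position: [513.2, -47.1, 228.7]
position: [517.2, -48.4, 134.5]
p [517.2 -48.4 134.5] t 26.98 F [0.  0.4 0.5] w 42.9 ytool yaw -3.4 tilt [ 0.001 -0.001 -1.   ]
shift units [ 0.007 -0.008  0.775]
```

```bash
python3 -m inch '[[[0,0,0],[0.01,0,0.2],0.5],[[0,0,0],[0.01,0,0.45],0.5],[[0,0,0],[0.01,0,0.65],0.5],[[0,0,0],[0.01,0,0.77],0.5],[[0,0,0],[0.01,0,0.77],0.5]]'|sed -n '2p;4p'
python3 -m inch '[[[0,0,0],[0,0,0],0.4],[[0,0,0],[0,0,0],0.1],[[0,0,0],[0,0,0],0.1],[[0,0,0],[0,0,0],0.1],[[0,0,0],[0,0,0],0.1]]' 25
```

```text
position: [516.5, -47.0, 56.8]
wrist_force: [0.2, 1.1, -0.1]
time_s: 27.82
position: [517.9, -47.5, 58.4]
eef_rot: [0.002, 0.728, 0.686, 0.002]
wrist_force: [2.3, -0.4, 2.7]
width: 21.1
grasp_force: 24.5
```

```bash
python3 -m inch '[[[0,0,0],[0,0,-0.15],0.1],[[0,0,0],[0,0,-0.4],0.1],[[0,0,0],[0,0,-0.75],0.1],[[0,0,0],[0,0,-1],0.1],[[0,0,0],[0,0,-1],0.1]]'|sed -n '2p;4,5p'
python3 -m inch '[[[0,0,0],[0.2,0,-0.2],0.1],[[0,0,0],[0.6,0,-0.2],0.1],[[0,0,0],[1,-0.06,-0.2],0.1],[[0,0,0],[1,-0.06,-0.2],0.1]]'|sed -n '2p;4,5p'
python3 -m inch '[[[0,0,0],[0.4,0,0],0.1],[[0,0,0],[0.8,0,0],0.1],[[0,0,0],[1,-0.06,0],0.1],[[0,0,0],[1,-0.06,0],0.1]]'|sed -n '2p;4,5p'
python3 -m inch '[[[0,0,-0.08],[0.4,0,0],0.1],[[0,0,-0.16],[0.8,0,0],0.1],[[0,0,-0.24],[1,-0.06,0],0.1],[[0,0,-0.32],[1,-0.06,0],0.1],[[0,0,-0.4],[1,-0.06,0],0.1]]'|sed -n '2p;4,5p'
python3 -m inch '[[[0,0,-0.08],[0,0,0],0.1],[[0,0,-0.16],[0,0,0],0.1],[[0,0,-0.24],[0,0,0],0.1],[[0,0,-0.32],[0,0,0],0.1],[[0,0,-0.4],[0,0,0],0.1]]'|sed -n '2p;4,5p'
python3 -c "from h import *; to(517,376,120)"
```

```text
position: [519.5, -48.0, 162.2]
wrist_force: [0.7, -0.1, -0.7]
width: 21.3
position: [514.2, 65.8, 175.4]
wrist_force: [-1.0, 1.7, -1.9]
width: 21.2
position: [513.1, 161.8, 175.0]
wrist_force: [-0.2, -0.5, -2.0]
width: 20.9
position: [514.1, 255.3, 175.1]
wrist_force: [0.3, -1.6, -1.6]
width: 21.2
position: [515.1, 252.1, 175.6]
wrist_force: [-0.4, -0.0, -2.1]
width: 21.1
p [515.1 252.1 175.6] t 29.73 F [-0.4 -0.  -2.1] w 21.1 ytool yaw 68.5 tilt [-0.003 -0.002 -1.   ]
shift units [0.436 1.161 0.553]
```

```bash
python3 -m inch '[[[0,0,-0.08],[0.15,0.35,0],0.1],[[0,0,-0.16],[0.3,0.7,0],0.1],[[0,0,-0.19],[0.39,1,0],0.1],[[0,0,-0.19],[0.39,1,0],0.1]]'|sed -n '2p;4,5p'
python3 -c "from h import *; to(517,376,120)"
python3 - <<'E'
from h import *
im,d=snap('top','t7'); im2,d2=snap('scene','s7')
# tray rim from the initial clouds in its own frame, about (550,373), yaw -4.5
a=np.radians(-4.5); R=np.array([[np.cos(a),-np.sin(a)],[np.sin(a),np.cos(a)]])
for n in('scene','top'):
    X=cloud(n,np.load(f'pics/{n}0.npz')['d']).reshape(-1,3); L=(X[:,:2]-[550,373])@R
    for nm,m in dict(xprof=(abs(L[:,1])<40),yprof=(L[:,0]>-60)&(L[:,0]<-8)).items():
        k=0 if nm=='xprof' else 1
        mm=m&(X[:,2]>17)&(X[:,2]<34)&(abs(L).max(1)<85); h,e=np.histogram(L[mm,k],np.arange(-85,86,5)); print(n,nm,dict((int(e[i]),int(h[i])) for i in range(len(h)) if h[i]>2))
E
```

```text
position: [513.1, 370.0, 174.8]
wrist_force: [-1.3, 2.0, -1.8]
width: 21.0
p [513.1 370.  174.8] t 30.07 F [-1.3  2.  -1.8] w 21.0 ytool yaw 86.0 tilt [-0.004  0.006 -1.   ]
shift units [-0.037  0.06   0.548]
scene xprof {-65: 38, -60: 11, -5: 11, 0: 31, 20: 5, 25: 15, 30: 11, 35: 8, 40: 5, 45: 3, 60: 36, 65: 16}
scene yprof {-50: 27, -45: 6, 55: 17, 60: 16}
top xprof {-65: 28, -5: 6, 0: 21, 20: 3, 25: 6, 30: 12, 35: 8, 40: 6, 60: 24, 65: 9}
top yprof {-50: 13, -45: 11, 55: 12, 60: 12}
```

```bash
python3 -m inch '[[[0,0,0],[-0.055,0.11,0.1],0.1],[[0,0,0],[-0.055,0.11,0.4],0.1],[[0,0,0],[-0.055,0.11,0.75],0.1],[[0,0,0],[-0.055,0.11,0.95],0.1],[[0,0,0],[-0.055,0.11,0.95],0.1]]'|sed -n '2p;4,5p'
python3 -m inch '[[[0,0,0],[0,0,0.2],0.1],[[0,0,0],[0,0,0.4],0.1],[[0,0,0],[0,0,0.55],0.1],[[0,0,0],[0,0,0.55],0.1],[[0,0,0],[0,0,0.55],0.1]]'|sed -n '2p;4,5p'
python3 -c "from h import *; to(519.5,381,11)"
```

```text
position: [519.7, 365.5, 75.3]
wrist_force: [-0.3, -0.7, -2.1]
width: 21.2
position: [523.9, 369.7, 27.4]
wrist_force: [0.1, -0.3, -0.7]
width: 20.7
p [523.9 369.7  27.4] t 31.0 F [ 0.1 -0.3 -0.7] w 20.7 ytool yaw 85.2 tilt [-0.    -0.001 -1.   ]
shift units [0.053 0.109 0.164]
```

```bash
python3 -m inch '[[[0,0,0],[0.05,0.1,0],0.1],[[0,0,0],[0.05,0.1,0.06],0.1],[[0,0,0],[0.05,0.1,0.12],0.1],[[0,0,0],[0.05,0.1,0.12],0.1],[[0,0,0],[0.05,0.1,0.12],0.1]]'|sed -n '2p;4,5p'
python3 -m inch '[[[0,0,0],[0,0,0.01],0.1],[[0,0,0],[0,0,0.02],0.1],[[0,0,0],[0,0,0.02],0.1]]'|sed -n '2p;4,5p'
python3 -m inch '[[[0,0,0],[0,0,0.01],0.1],[[0,0,0],[0,0,0.01],0.1],[[0,0,0],[0,0,0.01],0.1]]'|sed -n '2p;4,5p'
```

```text
position: [518.8, 381.3, 14.5]
wrist_force: [-0.7, 0.2, -1.2]
width: 20.8
position: [519.7, 381.5, 13.3]
wrist_force: [-0.4, 0.7, -1.2]
width: 21.1
position: [519.8, 381.5, 13.2]
wrist_force: [-1.1, -1.3, 5.5]
width: 21.0
```

```bash
python3 -m inch '[[[0,0,0],[0,0,-0.005],0.1],[[0,0,0],[0,0,-0.005],0.25],[[0,0,0],[0,0,-0.005],0.3],[[0,0,0],[0,0,-0.005],0.4],[[0,0,0],[0,0,-0.005],0.45]]'|sed -n '2p;4,5p'
python3 -m inch '[[[0,0,0],[0,0,0],0.45],[[0,0,0],[0,0,-0.1],0.45],[[0,0,0],[0,0,-0.3],0.45],[[0,0,0],[0,0,-0.6],0.45],[[0,0,0],[0,0,-0.95],0.45]]'|sed -n '2p;4,5p'
python3 -m inch '[[[0,0,0],[0,0,-0.4],0.45],[[0,0,0],[0,0,-0.8],0.45],[[0,0,0],[0,0,-0.8],0.45],[[0,0,0],[0,0,-0.8],0.45]]'|sed -n '1,2p;4,5p'
python3 - <<'E'
from h import *
for n in('scene','top'):
    im,d=snap(n,n+'8'); P=cloud(n,d).reshape(-1,3)
    m=(np.hypot(P[:,0]-519,P[:,1]-381)<28)&(P[:,2]>12)&(P[:,2]<80); Q=P[m]
    print(n,len(Q),Q.min(0).round() if len(Q) else '',Q.max(0).round() if len(Q) else '',Q[Q[:,2]>48].mean(0).round(1),Q[Q[:,2]<35].mean(0).round(1))
    m=(np.hypot(P[:,0]-577,P[:,1]+246)<25)&(P[:,2]>15)&(P[:,2]<80); print('other',m.sum(),P[m].max(0).round(),P[m].mean(0).round())
    m=(np.hypot(P[:,0]-622,P[:,1]+55)<45)&(P[:,2]>240)&(P[:,2]<285); print('handle',m.sum(),P[m].mean(0).round())
s=robot.read_state(); print(s['time_s'],s['wrist_force'],s['joint_vel'].round(3))
E
```

```text
position: [519.0, 381.9, 12.0]
wrist_force: [-0.7, -0.4, -0.3]
width: 37.9
position: [517.8, 380.8, 107.0]
wrist_force: [0.2, 0.1, 0.9]
width: 38.2
time_s: 33.08
position: [521.4, 382.9, 192.3]
wrist_force: [-1.1, -0.2, -0.9]
width: 38.6
scene 64 [507. 368.  12.] [530. 393.  66.] [519.2 381.3  58.6] [517.2 381.3  22.8]
other 72 [ 590. -237.   63.] [ 577. -247.   42.]
handle 198 [619. -54. 261.]
top 45 [502. 361.  12.] [528. 393.  71.] [516.5 381.1  61.9] [515.  380.7  21.4]
other 46 [ 587. -236.   62.] [ 577. -246.   43.]
handle 156 [620. -55. 265.]
33.1833 [-0.33579982 -0.56137291 -0.84964941] [-0.002  0.029 -0.005  0.034 -0.001 -0.003 -0.001]
```

The tested spring stands upright in the tray, reaching about 63 mm with its top directly over its base. The other spring and the lever are where they should be, so I'm handing the job in.

```bash
python3 -c "from plant import robot; print(robot.job_done())"
```

```text
the job is handed in; nothing more can be done
None
```

The spring tested good, with the pointer well past the limit mark at about 20 N. It now stands upright in the tray's empty front compartment, the lever is open, the other spring was not touched, and the job was handed in at about 33 s.

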